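Put the ultrasonic cleaner's basket and lid back on

ROBOT

A 7-joint arm with a two-finger parallel gripper is mounted at the origin on a cart in front of the work surface, level with it; the furniture and walls round the work are solid. World frame = base frame: x ahead of the robot, y to its left, z up, the work surface at z = 0. Lengths are in m, angles in rad, forces in N, time in s.
With the tool pointing down it reaches from about 0.35 to 0.9 m from the base axis. Payload 7.2 kg.
Tool frame: the origin (TCP) lies on the front face of the gripper's body, between the roots of the fingers; the fingertips stand 80 mm ahead of it and the grasp point (between the pads) lies 61 mm ahead of it; z points along the fingers, y is the line along which they close (so a half turn about z gives the same grasp; the last joint's range is limited). The gripper opens to 88 mm and grips with 3 to 60 N. Pads are 20 mm wide; open, the fingers measure 115 mm over their backs; the gripper's body (75 mm by 178 mm) begins 61 mm behind the grasp point.
Start: joints at [-1.199, 0.411, -0.013, 1.596, 0.006, 1.134, -0.082], TCP at [0.266, 0.566, 0.303] pointing down, gripper open.
Joint ranges: [-2.95, 2.95], [-0.29, 1.99], [-1.47, 1.44], [0.14, 2.54], [-1.03, 4.17], [0.13, 1.85], [-2.86, 2.86]. Speed limits (rad/s): [2.39, 2.39, 3.01, 3.01, 3.14, 3.14, 3.14].

INTERFACE

Orientations are given as a unit quaternion [w, x, y, z].
In Python, from cell import status, camera, camera_info, close_job gives the robot as it stands.
- The arm moves only by the tool arm_command, never from a script. Its argument "moves" is a list of rows, each a list of 3 entries, a list of its own where there are three numbers: the shift along the tool's x, y, z in m, then the turn, a rotation vector about the tool's x, y, z in degrees, then the closure, from -1 (fully open) to 1 (shut). In form: [[[dx, dy, dz], [ax, ay, az], hand], ...]. A call has 1 to 12 rows; each row is the pose to reach, as a shift and turn from the pose commanded when the call began, along the tool's axes at that moment; what a row does not reach only later rows make up. A row lasts 1/8 s, in which the tool goes at most 62.5 mm and 10.7 degrees, less where a joint would pass 70% of its speed; a pose out of reach is approached as far as the arm can. A call with a gripper value outside its range is refused whole. The fingers move at their own pace and stop on an object; "grip_force" is the grip in N (left out, the last holds). Time passes only in rows, so rows that repeat a pose let the fingers close. It gives the time, the measured TCP pose, the force, the opening and the grip force at its end, in the units of the state.
- status.get_obs(): the state, without advancing time (a new reading comes with each control period).
- camera(name): name is "side" or "top"; returns (picture, depth): 420x560x3 uint8, red, green, blue; 420x560 float32, m along the optical axis (not along the pixel's ray), 0 where there is no reading.
- camera_info(name): a dict with "fovy" (degrees; the focal length in pixels is half the picture's height over the tangent of half this angle, whatever the lens; pixels are square), "cx", "cy" (the principal point, pixels), "k1" (the pictures are not rectified: a ray, as slopes to the right and down, at radius r is drawn at 1 + k1 r^2 times it, then the intrinsics apply), "rvec" (rotation vector, rad) and "tvec" (3), from world to camera coordinates, as OpenCV has them. Camera axes: x right, y down, z forward; pixel columns grow to the right and rows downward; lengths in m; the calibration is good to about 2 mm. A picture is of the moment at which its call begins. camera_info takes no time and is no camera call.
- close_job(): hands the job in; it is judged then, once.
The state is a dict: "clock": time; "qpos": joint angles; "joint_velocities": joint speeds; "joint_efforts": joint torques, N m; "position": TCP position; "tcp_rot": TCP orientation; "force": force on the tool from outside, world axes, zero at the start; "wrist_torque": the same for the moment, N m; "width": finger opening in m; "finger_force": force on a finger pad.
Only numpy, scipy, OpenCV 4.12 (cv2) and the standard library are available. Lean on these libraries where they do the work, as an engineer would, in place of code of your own. Each camera call takes 0.05 s, during which the arm holds its last target. There are 200 camera calls.

TASK

The ultrasonic cleaner has been drained and dried; close it up so that no screws or dust get in. Lift the wire basket up and off the hooks of the drip rack and stand it on its feet in the tank, then set the loose steel lid on the tank so that its lip is inside the rim all round and it lies flat and level. Put both down gently, without dropping them, and leave the other things on the bench where they are.

Things in the scene. Friction and masses are not known exactly. Their poses are not given: they have to be found in the camera images.
- cleaner: White box-shaped bench ultrasonic cleaner, 126 (x) x 180 (y) x 116 mm tall, open at the top, fixed on the bench. Origin under its centre on the bench, z up, y along its long side, -x its front with the dark control panel. The steel tank's opening is 96 (x) x 150 (y) mm; its floor is 47 mm and the top of its rim 116 mm above the bench.
- tank_rim (a point): Centre of the tank's mouth, level with the top of the rim; axes as the cleaner's. The seated lid's plate lies on this rim, so the lid's origin is then 9 mm below this point (107 mm above the bench); either way round.
- tank_floor (a point): Centre of the tank's floor, 47 mm above the bench; axes as the cleaner's. The basket's origin belongs here, its long side along the tank's, either way round; its bail then ends 7 mm below the rim.
- basket: Steel wire basket, 82 (x) x 104 (y) mm, sides 36 mm tall, four rubber feet; a wire ear (52 mm wide, 4 mm wire, 32 mm above the origin) stands out at each end, 138 mm over both ears. Origin under its centre at the bottom of the feet, z up, y along its long side. A fixed bail of 6 mm wire crosses over its middle along x, 68 mm long. Starts hanging by its ears on the drip rack.
- basket_grip (a point): Centre of the black plastic sleeve on the middle of the basket's bail (34 long along x, 12 x 12 mm), 56 mm above the basket's origin; axes as the basket's. Pinch it along the basket's y.
- lid: Loose steel lid: plate 114 (x) x 168 (y) x 3 mm, with a lip below it 9 mm deep, 91 x 145 mm at the plate, tapering to 88 x 142 mm at its lower edge, and a bar handle on top. Origin at the centre of the lip's lower edge, z up, y along its long side; plate's underside at z = 9 mm. Starts lying on the bench, lip down, left or right of the cleaner.
- lid_grip (a point): Centre of the lid's black bar handle (15 (x) x 92 (y) x 14 mm, on two posts 72 mm apart, 18 mm free below the bar), 37 mm above the lid's origin; axes as the lid's. Pinch it along the lid's x.
- rack: Drip rack fixed on the bench, left or right of the cleaner: steel tray 196 (x) x 104 (y) x 12 mm with a wire upright at each end (x = +86 and -86 mm, 74 mm tall) that carries two hooks reaching in under the basket's ear, tips turned up, 13 mm above the seat. The basket hangs between them, its y along the rack's x, its origin 35 mm above the bench. Origin under the tray's centre.
- rack_seat (a point): Centre of the rack at the height of the hooks' seats (65 mm above the bench), where the undersides of the ears rest; axes as the rack's.
- jar: clear screw-top jar of screws, 87 mm across, 117 mm tall, standing behind the cleaner; origin under its centre
- parts_box: closed cardboard parts box, 70 x 50 x 28 mm, at the back left; origin under its centre
- flux_pot: small screw pot, 40 mm across, 22 mm tall, behind the cleaner; origin under its centre

How it is judged:
On the way, in this order (a step that is already met when the one before it is completed fails the run):
1. the basket is lifted off the hooks, its ears above their upturned tips (z of basket_grip in the frame of rack above 0.108 m and contact force between basket and rack below 0.05 N), for 0.1 s.
2. the basket stands on its feet in the tank, level and let go, before the lid is on (x of basket in the frame of cleaner between -0.012 and 0.012 m and y of basket in the frame of cleaner between -0.014 and 0.014 m and z of basket in the frame of cleaner between 0.043 and 0.05 m and angle between basket's own z axis and vertical below 0.05 rad and contact force between basket and the fingers below 0.05 N and linear speed of basket below 0.03 m/s and horizontal distance between lid and cleaner above 0.05 m), for 0.2 s.
At the end, for the whole second after the job is handed in: Basket stands level (within 0.05 rad) on the tank's floor; lid seated on the rim: origin 104 to 109.5 mm above the bench (107 when seated), within 6 mm of the tank's centre along each axis, long sides parallel within 0.12 rad, tilt under 0.025 rad; both released and at rest (x of lid in the frame of cleaner between -0.006 and 0.006 m and y of lid in the frame of cleaner between -0.006 and 0.006 m and z of lid in the frame of cleaner between 0.104 and 0.1095 m and angle between lid's own z axis and vertical below 0.025 rad and angle between the y axis of lid and the y axis of cleaner, either way round below 0.12 rad and x of basket in the frame of cleaner between -0.012 and 0.012 m and y of basket in the frame of cleaner between -0.014 and 0.014 m and z of basket in the frame of cleaner between 0.043 and 0.05 m and angle between basket's own z axis and vertical below 0.05 rad and contact force between each of lid, basket and the fingers below 0.05 N and linear speed of each of lid, basket below 0.03 m/s); the robot touches nothing.
It fails at once if the basket is dropped (faster than 0.6 m/s while the fingers do not hold it) (contact force between basket and the fingers below 0.05 N and linear speed of basket above 0.6 m/s).
It fails at once if the lid is dropped (faster than 0.6 m/s while the fingers do not hold it) (contact force between lid and the fingers below 0.05 N and linear speed of lid above 0.6 m/s).
It fails at once if the jar, parts box or flux pot is moved more than 25 mm (distance of any of jar, parts_box, flux_pot from where it was at the start of the episode above 0.025 m).
It also fails if it takes over 53 s, if anything falls off the work surface, if the arm or the gripper's body presses on something with over 40 N, if the wrist force passes 120 N, or if a joint passes its speed limit or range.

## Working session

There is one attempt and no reset: what is moved stays moved. The work goes in short steps, Python scripts to look and compute and a tool call to move; the robot and the scene stay as the last step left them, time stands still between calls to the robot, and variables do not carry over. Pictures are saved under pics/ and viewed, at most 10 in all, crops included, and the job is handed in when it is done.

Besides the shell and the picture viewer there is one more tool, called after "Request:" by a JSON object that holds its "op" and its "data". arm_command: Moves the arm, as the interface text tells. Its arguments: {"type":"object","properties":{"moves":{"type":"array","items":{"type":"array"}},"grip_force":{"type":"number"}},"required":["moves"]}

```bash
mkdir -p pics
cat > h.py <<'E'
import numpy as np, cv2
from cell import status, camera, camera_info, close_job
def cam(n):
    c=camera_info(n); f=210/np.tan(np.radians(c['fovy'])/2)
    R=cv2.Rodrigues(np.array(c['rvec'],float))[0]; return c,f,R,np.array(c['tvec'],float)
def world(n,depth):
    c,f,R,t=cam(n); v,u=np.mgrid[0:420,0:560].astype(float)
    xd=(u-c['cx'])/f; yd=(v-c['cy'])/f; x,y=xd,yd
    for _ in range(15):
        s=1+c['k1']*(x*x+y*y); x,y=xd/s,yd/s
    P=np.stack([x,y,np.ones_like(x)],-1)*depth[...,None]
    return (P-t)@R
E
python3 - <<'E'
from h import *
for n in ('side','top'):
    p,d=camera(n); cv2.imwrite(f'pics/{n}0.png',p[...,::-1]); np.savez(f'{n}0.npz',p=p,d=d); print(n,camera_info(n), (d==0).mean())
    W=world(n,d); print(W[::70,::93].round(2).tolist() if 0 else '')
o=status.get_obs(); print(o)
E
```

```text
side {'fovy': 56.65323604406091, 'cx': 279.0041877046882, 'cy': 208.03835156343183, 'k1': -0.03776844597451564, 'rvec': array([ 0.07542653,  2.74250697, -1.45824258]), 'tvec': array([ 0.54583798, -0.01127576,  1.0487874 ])} 0.003937074829931973

top {'fovy': 52.36601237905706, 'cx': 276.3742768546399, 'cy': 205.58584034049647, 'k1': -0.06228056495424665, 'rvec': array([ 2.15649553, -2.11323444,  0.19847218]), 'tvec': array([0.11273596, 0.56694545, 1.07251179])} 0.003966836734693877

{'clock': 0.1, 'qpos': array([-1.19921251,  0.4117998 , -0.01276448,  1.59691395,  0.00562085,
        1.13431218, -0.08217917]), 'joint_velocities': array([ 2.74497058e-05, -1.08837885e-03,  3.81658527e-04, -1.52848683e-03,
       -9.70640034e-04, -8.84685618e-04,  7.67111354e-04]), 'joint_efforts': array([ 2.78039101e-03, -5.89096713e+01,  6.44195359e-01, -2.91705912e+01,
       -5.36793249e-02,  1.45914205e-02,  3.93630353e-05]), 'position': array([0.26595565, 0.56523018, 0.30192435]), 'tcp_rot': array([-1.05011583e-04,  2.18074445e-01,  9.75931887e-01, -6.90770428e-04]), 'force': array([-0.40059829,  0.54922631,  0.34312099]), 'wrist_torque': array([ 0.01260668, -0.06104775,  0.00527828]), 'finger_force': 0.0, 'width': 0.08742222044810596}
```

View pics/side0.png

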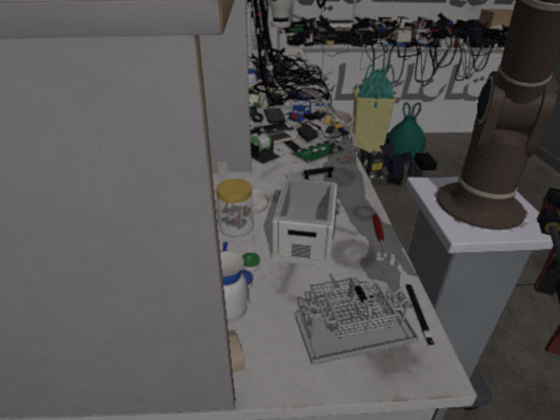

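View pics/top0.png

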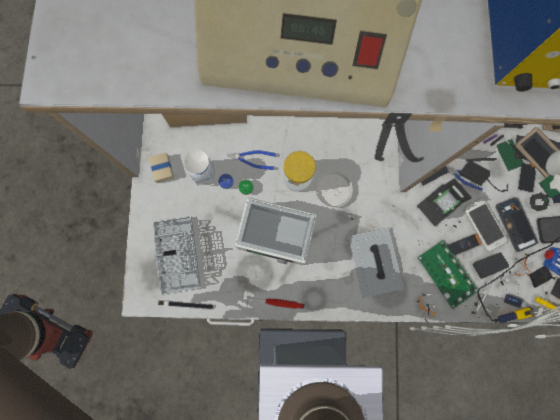

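The side view shows the basket on the rack at about (360,310), with its sleeve at (361,293), the cleaner at (305,220) and the lid handle at (318,172). In the top view the sleeve is at (170,253), the tank at (276,230) and the lid handle at (377,262).

```bash
cat >> h.py <<'E'
def ray(n,u,v):
    c,f,R,t=cam(n); x=xd=(u-c['cx'])/f; y=yd=(v-c['cy'])/f
    for _ in range(15):
        s=1+c['k1']*(x*x+y*y); x,y=xd/s,yd/s
    d=np.array([x,y,1])@R; return -t@R, d/np.linalg.norm(d)
def onz(n,u,v,z):
    o,d=ray(n,u,v); return o+d*(z-o[2])/d[2]
def tri(uv1,uv2,n1='side',n2='top'):
    a,p=ray(n1,*uv1); b,q=ray(n2,*uv2)
    s,t=np.linalg.lstsq(np.stack([p,-q],1),b-a,rcond=None)[0]
    return (a+s*p+b+t*q)/2, np.linalg.norm(a+s*p-b-t*q)
def blob(m,box):
    u0,v0,u1,v1=box; k=np.zeros_like(m,np.uint8); k[v0:v1,u0:u1]=m[v0:v1,u0:u1]
    n,l,s,c=cv2.connectedComponentsWithStats(k); i=1+np.argmax(s[1:,4]); return l==i,s[i],c[i]
def ax(P):
    (c,s,a)=cv2.minAreaRect(P[:,:2].astype(np.float32)*1000); return np.array(c)/1000,np.array(s),a
E
python3 - <<'E'
from h import *
S=np.load('side0.npz');T=np.load('top0.npz')
ds=S['p'].max(2)<50; dt=T['p'].max(2)<50
for nm,bs,bt in (('sleeve',(345,280,375,305),(155,242,185,265)),('handle',(300,162,338,182),(362,238,392,288))):
    ms,ss,cs=blob(ds,bs); mt,st,ct=blob(dt,bt); print(nm,ss,cs,st,ct,tri(cs,ct))
    for n,m,D in(('side',ms,S),('top',mt,T)):
        P=world(n,D['d'])[m]; print(n,np.median(P,0).round(4),P.min(0).round(3),P.max(0).round(3), ax(P))
    p=np.stack(np.nonzero(mt)[::-1],1); Q=np.array([onz('top',u,v,.04 if nm=='handle' else .095) for u,v in p]); print('planar',ax(Q))
W=world('top',T['d'])
def reg(box,z0,z1):
    u0,v0,u1,v1=box; P=W[v0:v1,u0:u1].reshape(-1,3); P=P[(P[:,2]>z0)&(P[:,2]<z1)]; return P
for nm,box,z0,z1 in (('cleaner',(225,190,325,275),.105,.125),('tank',(225,190,325,275),.04,.055),('lid',(340,215,415,305),.006,.018),('rack',(145,205,232,300),.006,.018),('rackall',(145,205,232,300),.05,.085),('jar',(270,145,320,200),.1,.13)):
    P=reg(box,z0,z1); print(nm,len(P),np.median(P[:,2]).round(4),P.min(0).round(3),P.max(0).round(3),ax(P))
P=reg((200,290,340,315),-.02,.02);print('bench',np.median(P[:,2]))
b=T['p']
for n,D,k in (('top',T,2.5),):
    cv2.imwrite('pics/c1.png',np.hstack([cv2.resize(D['p'][195:305,140:325,::-1],None,fx=3,fy=3,interpolation=2),cv2.resize(D['p'][195:305,340:415,::-1],None,fx=3,fy=3)]))
E
```

```text
sleeve [355 286  12  16 106] [360.10377358 293.10377358] [164 251  11   4  32] [169.15625 252.46875] (array([0.43351555, 0.38871711, 0.08920957]), np.float64(0.00018476558302071613))
side [0.4357 0.3936 0.0948] [0.428 0.377 0.088] [0.441 0.407 0.097] (array([0.43486057, 0.39143454]), array([ 9.87924194, 30.13391495]), 12.095317840576172)
top [0.4329 0.387  0.0962] [0.429 0.375 0.092] [0.437 0.4   0.1  ] (array([0.43309439, 0.38770215]), array([ 6.91740656, 25.56493568]), 10.697685241699219)
planar (array([0.43319717, 0.38778323]), array([ 6.93468666, 25.4545269 ]), 10.79270076751709)
handle [303 167  31  12 195] [318.96410256 171.63076923] [378 271   6   7  37] [380.51351351 274.35135135] (array([ 0.40523413, -0.15816338,  0.01967995]), np.float64(0.028990491308606012))
side [ 0.4208 -0.1376  0.0364] [ 0.37  -0.233 -0.003] [0.601 0.842 0.573] (array([0.52305939, 0.29841611]), array([1094.89562988,   83.74726105]), 77.45758819580078)
top [ 0.3891 -0.149   0.0431] [ 0.37  -0.155  0.015] [0.399 0.134 1.153] (array([ 0.38463638, -0.01018983]), array([ 15.72753906, 290.08282471]), 2.84404
[... 324 characters left out ...]
48616312, 0.12551314]), array([169.81468201, 113.12037659]), 76.92526245117188)
lid 2402 0.0123 [ 0.331 -0.243  0.006] [ 0.528 -0.058  0.018] (array([ 0.44406253, -0.16401775]), array([203.94284058, 177.25732422]), 10.712505340576172)
rack 336 0.0089 [0.326 0.265 0.006] [0.56  0.455 0.018] (array([0.4431933, 0.3605119]), array([189.71882629, 233.18347168]), 89.82906341552734)
rackall 508 0.0685 [0.344 0.341 0.05 ] [0.521 0.435 0.084] (array([0.43240363, 0.38694183]), array([176.72052002,  82.21448517]), 9.286581039428711)
jar 822 0.1158 [0.614 0.029 0.1  ] [0.695 0.108 0.123] (array([0.65456982, 0.06861853]), array([80.61629486, 78.43987274]), 2.434520959854126)
bench -0.00021579488249323127
```

View pics/c1.png

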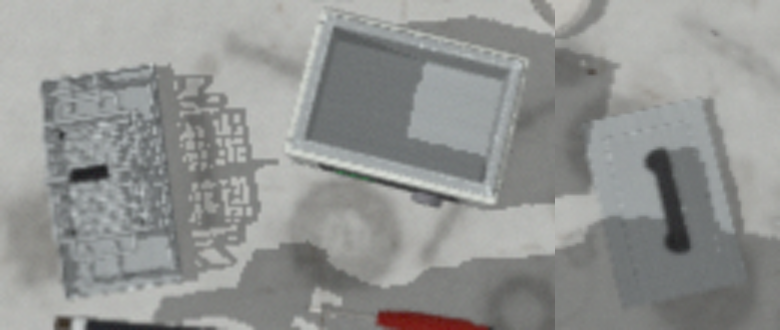

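Closer top view: the cleaner's rim, the lid with its black handle (crop 657,160 to 678,243) and the basket sleeve (crop 90,172) are all clear. I'll refine the handle, the rim and the basket angle next.

```bash
cat > m.py <<'E'
from h import *
S=np.load('side0.npz');T=np.load('top0.npz')
ms,ss,cs=blob(S['p'].max(2)<55,(300,162,336,182)); mt,st,ct=blob(T['p'].max(2)<75,(362,238,392,288))
print('handle',ss,cs,st,ct,tri(cs,ct))
Q=np.array([onz('top',u,v,.044) for v,u in np.argwhere(mt)]);print(ax(Q),Q[:,:2].mean(0))
Q=np.array([onz('side',u,v,.040) for v,u in np.argwhere(ms)]);print(ax(Q),Q[:,:2].mean(0))
W=world('top',T['d'])
def cl(box,z0,z1):
    u0,v0,u1,v1=box; m=(W[...,2]>z0)&(W[...,2]<z1); return blob(m.astype(np.uint8),box)[0]
m=cl((340,215,415,305),.009,.02); print('lid plate',m.sum(),ax(W[m]))
m=cl((225,190,325,275),.108,.122); print('rim',m.sum(),ax(W[m]),W[m].mean(0))
Q=np.array([onz('top',u,v,.116) for v,u in np.argwhere(m)]);print('rim planar',ax(Q))
# tank opening: hole inside the rim mask
h=cl((235,195,318,268),.03,.10); Q=np.array([onz('top',u,v,.116) for v,u in np.argwhere(h)]);print('hole',h.sum(),ax(Q))
Ws=world('side',S['d']); m2=(Ws[...,2]>.108)&(Ws[...,2]<.122); m2=blob(m2.astype(np.uint8),(262,165,350,250))[0]; print('rim side',m2.sum(),ax(Ws[m2]))
# rack/basket
for z0,z1 in((.055,.08),(.004,.02)):
    P=W[200:305,140:232].reshape(-1,3);P=P[(P[:,2]>z0)&(P[:,2]<z1)&(P[:,1]>.3)]; print('rack',len(P),ax(P))
sh=W[(W[...,2]>.2)&(W[...,2]<.75)&(W[...,0]>.3)]
print('high',np.percentile(sh,[1,50,99],axis=0).round(3))
u=W[90:112:5,200]; print(u.round(3))
E
python3 m.py
```

```text
handle [303 166  32  13 216] [318.84259259 171.68518519] [371 245  14  34 202] [377.92574257 261.99009901] (array([ 0.42276436, -0.14600312,  0.02906799]), np.float64(0.000601593779966012))
(array([ 0.42350955, -0.14096436]), array([88.14026642, 19.6601181 ]), 11.830811500549316) [ 0.42243257 -0.14234784]
(array([ 0.4265824 , -0.12500675]), array([94.45175171, 64.5345459 ]), 2.4423694610595703) [ 0.42590155 -0.1262219 ]
lid plate 2254 (array([ 0.42368076, -0.14409186]), array([168.65620422, 114.89147186]), 12.62878131866455)
rim 1300 (array([0.49422333, 0.12556458]), array([179.46455383, 125.82470703]), 77.14170837402344) [0.49243677 0.12539366 0.11407092]
rim planar (array([0.49336325, 0.125619  ]), array([178.49409485, 124.72540283]), 77.1585464477539)Traceback (most recent call last):
  File "m.py", line 14, in <module>
    h=cl((235,195,318,268),.03,.10); Q=np.array([onz('top',u,v,.116) for v,u in np.argwhere(h)]);print('hole',h.sum(),ax(Q))
                                                 ~~~^^^^^^^^^^^^^^^^
  File "h.py", line 19, in onz
    o,d=ray(n,u,v); return o+d*(z-o[2])/d[2]
        ~~~^^^^^^^
  File "h.py", line 14, in ray
    c,f,R,t=cam(n); x=xd=(u-c['cx'])/f; y=yd=(v-c['cy'])/f
            ~~~^^^
  File "h.py", line 4, in cam
    c=camera_info(n); f=210/np.tan(np.radians(c['fovy'])/2)
ValueError: time passes only in moves, steps and waits
```

```bash
sed -i 's/^def cam(n)/import functools\n@functools.cache\ndef cam(n)/' h.py; python3 m.py | tail -13
```

```text
rim planar (array([0.49336325, 0.125619  ]), array([178.49409485, 124.72540283]), 77.1585464477539)
hole 2299 (array([0.493255  , 0.12554506]), array([147.88200378,  94.04228973]), 77.14128875732422)
rim side 977 (array([0.49482422, 0.13194742]), array([176.682724  , 122.41573334]), 77.26792907714844)
rack 452 (array([0.43236697, 0.38716589]), array([176.72052002,  81.76043701]), 9.286581039428711)
rack 757 (array([0.44190277, 0.39565106]), array([190.84996033, 279.15969849]), 89.95994567871094)
high [[ 0.326 -0.285  0.241]
 [ 0.678  0.095  0.546]
 [ 0.809  0.548  0.692]]
[[0.653 0.248 0.546]
 [0.646 0.249 0.543]
 [0.638 0.248 0.544]
 [0.63  0.248 0.543]
 [0.624 0.248 0.538]]
```

```bash
cat >> h.py <<'E'
from scipy.spatial.transform import Rotation as Ro
def go(x,y,zg,yaw):
    "tool shift and turn (deg) from the pose now to grasp point x,y,zg, tool straight down, tool y at yaw deg"
    o=status.get_obs(); q=o['tcp_rot']; R=Ro.from_quat([q[1],q[2],q[3],q[0]])
    a=np.radians(yaw); ty=np.array([np.cos(a),np.sin(a),0]); tz=np.array([0,0,-1.]); G=Ro.from_matrix(np.stack([np.cross(ty,tz),ty,tz],1))
    yw=R.as_matrix()[:,1]
    print('t',o['clock'],'grasp',(o['position']+.061*R.as_matrix()[:,2]).round(4),'yaw',np.degrees(np.arctan2(yw[1],yw[0])).round(2),'q',o['qpos'].round(2),'F',o['force'].round(1),'w',round(o['width'],4))
    print('shift',R.inv().apply(np.array([x,y,zg+.061])-o['position']).round(4),'turn',np.degrees((R.inv()*G).as_rotvec()).round(2))
E
python3 -c "
from h import *
go(.433,.388,.2,9.5)"
```

```text
t 0.1 grasp [0.2659 0.5652 0.2409] yaw 64.81 q [-1.2   0.41 -0.01  1.6   0.01  1.13 -0.08] F [-0.4  0.5  0.3] w 0.0874
shift [-0.2266 -0.0892  0.0411] turn [-7.000e-02  4.000e-02  5.531e+01]
```

Request:
{"op": "arm_command", "data": {"moves": [[[-0.055,-0.022,0.01],[0,0,10],-0.2],[[-0.11,-0.044,0.02],[0,0,20],-0.2],[[-0.165,-0.066,0.03],[0,0,30],-0.2],[[-0.2266,-0.0892,0.041],[0,0,40],-0.2],[[-0.2266,-0.0892,0.041],[0,0,50],-0.2],[[-0.2266,-0.0892,0.041],[0,0,55.3],-0.2],[[-0.2266,-0.0892,0.041],[0,0,55.3],-0.2],[[-0.2266,-0.0892,0.041],[0,0,55.3],-0.2],[[-0.2266,-0.0892,0.041],[0,0,55.3],-0.2]], "grip_force": 25}}

```text
clock: 1.23
position: [0.433, 0.3885, 0.2616]
tcp_rot: [-0.0, 0.645, 0.764, -0.0]
force: [0.8, 0.7, 0.3]
width: 0.0529
finger_force: 0.0
```

```bash
python3 -c "
from h import *
go(.433,.388,.091,9.5)
p,d=camera('top'); q,e=camera('side')
W=world('top',d); cv2.imwrite('pics/h1.png',np.hstack([cv2.resize(p[180:320,110:250,::-1],None,fx=2.8,fy=2.8),cv2.resize(q[200:340,290:430,::-1],None,fx=2.8,fy=2.8)]))
np.savez('h1.npz',p=p,d=d,q=q,e=e)"
```

```text
t 1.225 grasp [0.433  0.3885 0.2006] yaw 9.6 q [-1.01  0.38  0.25  1.77 -0.11  1.01 -0.55] F [0.8 0.7 0.3] w 0.0529
shift [-5.000e-04 -1.000e-04  1.096e-01] turn [-0.  -0.   0.1]
```

View pics/h1.png

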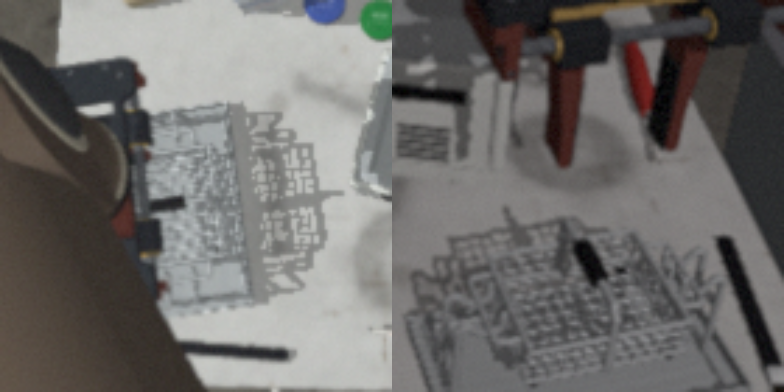

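Top crop: the hand is above and left of the sleeve at (165,203). Side crop: the red fingertips at (567,165) and (668,158) straddle the sleeve at (588,262). I can use the fingertips to check the calibration.

```bash
python3 -c "
from h import *
def pr(n,P):
    c,f,R,t=cam(n); return cv2.projectPoints(np.array(P,float),c['rvec'],c['tvec'],np.array([[f,0,c['cx']],[0,f,c['cy']],[0,0,1.]]),np.array([c['k1'],0,0,0]))[0][:,0].round(1)
D=np.load('h1.npz')
a=np.radians(9.6); y=np.array([np.cos(a),np.sin(a),0]); x=np.array([-np.sin(a),np.cos(a),0]); g=np.array([.433,.3885,.2006-.019])
print(pr('side',[g+s*.0265*y+k*.01*x for s in(1,-1) for k in(1,-1)]))
q=D['q'].astype(int); m=((q[...,0]-q[...,1]>25)&(q[...,0]<160)).astype(np.uint8)
for b in((340,215,362,265),(376,215,398,262)):
    M,s,c=blob(m,b); v,u=np.nonzero(M); print(s,'lowest',v.max(),u[v==v.max()], [(r,u[v==r].min(),u[v==r].max()) for r in range(v.max()-12,v.max()+1,3)]); P=world('side',D['e'])[M]; print(np.percentile(P,[5,50,95],axis=0).round(4))
W=world('top',D['d']); p=D['p'].astype(int); m=((p[...,0]-p[...,1]>25)&(W[...,2]<.32)&(W[...,2]>.15)); P=W[m]; print(len(P)); print(np.argwhere(m)[:10].tolist(),P[:20].round(3).tolist())
# sleeve again in both
for z in(.085,.091,.097): print(z,onz('side',360.1,293.1,z).round(4),onz('top',169.16,252.47,z).round(4))
"
```

```text
[[354.4 257.6]
 [349.6 249.3]
 [386.5 252.7]
 [380.9 244.6]]
[350 225   8  34 170] lowest 258 [350 351 352] [(246, np.int64(351), np.int64(354)), (249, np.int64(351), np.int64(354)), (252, np.int64(351), np.int64(353)), (255, np.int64(350), np.int64(353)), (258, np.int64(350), np.int64(352))]
[[0.4612 0.4041 0.1882]
 [0.4648 0.4057 0.223 ]
 [0.4699 0.4079 0.2441]]
[376 215   8  27 141] lowest 241 [379] [(229, np.int64(376), np.int64(382)), (232, np.int64(376), np.int64(383)), (235, np.int64(377), np.int64(383)), (238, np.int64(378), np.int64(382)), (241, np.int64(379), np.int64(379))]
[[0.3048 0.0714 0.0103]
 [0.3174 0.1229 0.0166]
 [0.4096 0.3756 0.2001]]
6
[[208, 160], [209, 160], [252, 156], [263, 156], [282, 167], [282, 168]] [[0.514, 0.369, 0.276], [0.511, 0.368, 0.281], [0.421, 0.362, 0.309], [0.399, 0.359, 0.315], [0.363, 0.342, 0.29], [0.363, 0.341, 0.283]]
0.085 [0.4321 0.3847 0.085 ] [0.4337 0.3897 0.085 ]
0.091 [0.4342 0.3904 0.091 ] [0.4333 0.3883 0.091 ]
0.097 [0.4363 0.396  0.097 ] [0.433  0.3869 0.097 ]
```

Request:
{"op": "arm_command", "data": {"moves": [[[0,0,0.03],[0,0,0],-0.2],[[0,0,0.06],[0,0,0],-0.2],[[0,0,0.085],[0,0,0],-0.2],[[0,0,0.1],[0,0,0],-0.2],[[0,0,0.109],[0,0,0],-0.2],[[0,0,0.109],[0,0,0],-0.2]]}}

```text
clock: 2.08
position: [0.4332, 0.3884, 0.1525]
tcp_rot: [-0.0, 0.646, 0.763, -0.0]
force: [0.3, 0.7, 1.1]
width: 0.0527
finger_force: 0.0
```

Request:
{"op": "arm_command", "data": {"moves": [[[0,0,0],[0,0,0],0.2],[[0,0,0],[0,0,0],0.5],[[0,0,0],[0,0,0],0.8],[[0,0,0],[0,0,0],1],[[0,0,0],[0,0,0],1],[[0,0,0],[0,0,0],1],[[0,0,0],[0,0,0],1],[[0,0,0],[0,0,0],1]], "grip_force": 30}}

```text
clock: 3.08
position: [0.4331, 0.3883, 0.1527]
tcp_rot: [-0.0, 0.646, 0.763, -0.0]
force: [-1.2, -1.2, 1.8]
width: 0.0116
finger_force: 30.0
```

Request:
{"op": "arm_command", "data": {"moves": [[[0,0,-0.006],[0,0,0],1],[[0,0,-0.014],[0,0,0],1],[[0,0,-0.024],[0,0,0],1],[[0,0,-0.036],[0,0,0],1],[[0,0,-0.05],[0,0,0],1],[[0,0,-0.065],[0,0,0],1],[[0,0,-0.08],[0,0,0],1],[[0,0,-0.095],[0,0,0],1],[[0,0,-0.11],[0,0,0],1],[[0,0,-0.12],[0,0,0],1],[[0,0,-0.12],[0,0,0],1]]}}

```text
clock: 4.45
position: [0.4334, 0.3886, 0.2735]
tcp_rot: [-0.0, 0.646, 0.763, 0.001]
force: [0.2, 0.0, -2.6]
width: 0.0125
finger_force: 30.0
```

```bash
python3 -c "
from h import *
go(.4938,.1256,.212,77.1)
p,d=camera('top'); q,e=camera('side')
cv2.imwrite('pics/h2.png',np.hstack([cv2.resize(p[180:320,110:250,::-1],None,fx=2.8,fy=2.8),cv2.resize(q[190:330,290:430,::-1],None,fx=2.8,fy=2.8)]))
np.savez('h2.npz',p=p,d=d,q=q,e=e)"
```

```text
t 4.45 grasp [0.4334 0.3886 0.2125] yaw 9.5 q [-1.01  0.37  0.26  1.75 -0.11  1.03 -0.55] F [ 0.2  0.  -2.6] w 0.0125
shift [-2.693e-01  1.620e-02  2.000e-04] turn [ 9.00e-02 -1.00e-02 -6.76e+01]
```

View pics/h2.png

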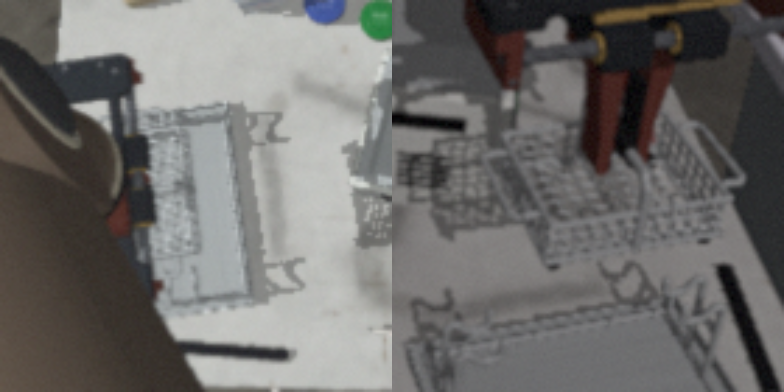

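The basket is clear of the rack, held level in the fingers, and the hooks at crop (440,320) are empty. Next I carry it over to the tank.

Request:
{"op": "arm_command", "data": {"moves": [[[-0.015,0.001,0],[0,0,-4],1],[[-0.045,0.003,0],[0,0,-11],1],[[-0.08,0.005,0],[0,0,-19],1],[[-0.115,0.007,0],[0,0,-28],1],[[-0.15,0.009,0],[0,0,-37],1],[[-0.185,0.011,0],[0,0,-46],1],[[-0.22,0.013,0],[0,0,-55],1],[[-0.25,0.015,0],[0,0,-62],1],[[-0.265,0.016,0],[0,0,-66.5],1],[[-0.2693,0.0162,0],[0,0,-67.6],1],[[-0.2693,0.0162,0],[0,0,-67.6],1],[[-0.2693,0.0162,0],[0,0,-67.6],1]]}}

```text
clock: 6.05
position: [0.4934, 0.1264, 0.2725]
tcp_rot: [-0.0, 0.112, 0.994, 0.0]
force: [-0.5, -0.2, -2.4]
width: 0.0119
finger_force: 30.0
```

```bash
python3 -c "
from h import *
go(.4938,.1256,.104,77.1)
p,d=camera('top'); q,e=camera('side')
cv2.imwrite('pics/h3.png',np.hstack([cv2.resize(p[150:290,200:340,::-1],None,fx=2.8,fy=2.8),cv2.resize(q[130:270,240:380,::-1],None,fx=2.8,fy=2.8)]))
"
```

```text
t 6.05 grasp [0.4933 0.1264 0.2115] yaw 77.12 q [-0.48  0.24  0.16  1.92 -0.05  0.98  1.05] F [-0.5 -0.2 -2.4] w 0.0119
shift [-0.0006 -0.0007  0.1075] turn [ 0.01 -0.02  0.02]
```

View pics/h3.png

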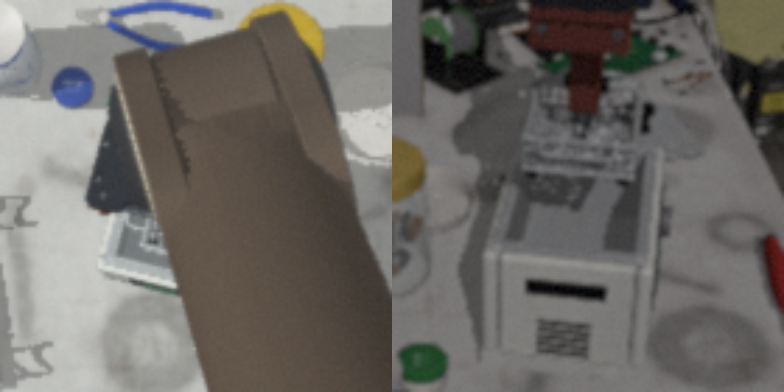

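The basket hangs centred over the tank mouth in the side view, at crop (580,130). I'll lower it and watch the force.

Request:
{"op": "arm_command", "data": {"moves": [[[0,-0.0005,0.01],[0,0,0],1],[[0,-0.0005,0.025],[0,0,0],1],[[0,-0.0005,0.042],[0,0,0],1],[[0,-0.0005,0.06],[0,0,0],1],[[0,-0.0005,0.075],[0,0,0],1],[[0,-0.0005,0.085],[0,0,0],1],[[0,-0.0005,0.092],[0,0,0],1],[[0,-0.0005,0.098],[0,0,0],1],[[0,-0.0005,0.102],[0,0,0],1],[[0,-0.0005,0.102],[0,0,0],1]]}}

```text
clock: 7.4
position: [0.4935, 0.1249, 0.1706]
tcp_rot: [-0.0, 0.112, 0.994, -0.0]
force: [-0.6, 0.1, -1.9]
width: 0.0116
finger_force: 30.0
```

Request:
{"op": "arm_command", "data": {"moves": [[[0,0,0.002],[0,0,0],1],[[0,0,0.004],[0,0,0],1],[[0,0,0.005],[0,0,0],1],[[0,0,0.006],[0,0,0],1],[[0,0,0.006],[0,0,0],1]]}}

```text
clock: 8.02
position: [0.4935, 0.1249, 0.165]
tcp_rot: [-0.0, 0.112, 0.994, 0.0]
force: [-1.1, -0.4, 3.4]
width: 0.012
finger_force: 30.0
```

Request:
{"op": "arm_command", "data": {"moves": [[[0,0,0],[0,0,0],0.6],[[0,0,0],[0,0,0],0.4],[[0,0,0],[0,0,0],0.1],[[0,0,0],[0,0,0],0.1],[[0,0,0],[0,0,0],0.1],[[0,0,-0.03],[0,0,0],0.1],[[0,0,-0.07],[0,0,0],0.1],[[0,0,-0.11],[0,0,0],0.1],[[0,0,-0.13],[0,0,0],0.1],[[0,0,-0.13],[0,0,0],0.1]]}}

```text
clock: 9.28
position: [0.4941, 0.1251, 0.296]
tcp_rot: [0.001, 0.112, 0.994, 0.001]
force: [1.1, 0.4, -0.4]
width: 0.0395
finger_force: 0.0
```

```bash
python3 -c "
from h import *
go(.4232,-.1425,.15,102.3); go(.4232,-.1425,.15,-77.7)"
```

```text
t 9.275 grasp [0.4943 0.1252 0.235 ] yaw 77.1 q [-0.48  0.22  0.17  1.89 -0.04  1.03  1.05] F [ 1.1  0.4 -0.4] w 0.0395
shift [ 0.0096 -0.2768  0.0844] turn [  0.08   0.17 -25.2 ]
t 9.275 grasp [0.4943 0.1252 0.235 ] yaw 77.1 q [-0.48  0.22  0.17  1.89 -0.04  1.03  1.05] F [ 1.1  0.4 -0.4] w 0.0395
shift [ 0.0096 -0.2768  0.0844] turn [ 2.300e-01 -1.000e-01  1.548e+02]
```

Request:
{"op": "arm_command", "data": {"moves": [[[0.001,-0.025,0],[0,0,10],0.1],[[0.002,-0.06,0],[0,0,20],0],[[0.003,-0.1,0],[0,0,30],-0.1],[[0.004,-0.14,0],[0,0,40],-0.2],[[0.005,-0.18,0.01],[0,0,50],-0.2],[[0.006,-0.22,0.02],[0,0,60],-0.2],[[0.008,-0.25,0.03],[0,0,70],-0.2],[[0.0096,-0.277,0.04],[0,0,80],-0.2],[[0.0096,-0.277,0.05],[0,0,90],-0.2],[[0.0096,-0.277,0.06],[0,0,100],-0.2],[[0.0096,-0.277,0.07],[0,0,110],-0.2],[[0.0096,-0.277,0.08],[0,0,120],-0.2]]}}

```text
clock: 10.78
position: [0.4215, -0.1429, 0.2131]
tcp_rot: [-0.0, 0.918, 0.397, -0.001]
force: [0.6, -0.4, -0.5]
width: 0.053
finger_force: 0.0
```

```bash
python3 -c "
from h import *
go(.4236,-.143,.15,-77.5)
p,d=camera('top'); q,e=camera('side')
cv2.imwrite('pics/h4.png',np.hstack([cv2.resize(p[180:320,225:415,::-1],None,fx=2.8,fy=2.8),cv2.resize(q[130:270,260:350,::-1],None,fx=2.8,fy=2.8)]))
np.savez('h4.npz',p=p,d=d,q=q,e=e)
W=world('top',d); 
m=((W[...,2]>.108)&(W[...,2]<.122)).astype(np.uint8); m=blob(m,(225,190,325,275))[0]; print('rim',m.sum(),ax(W[m]))
b=p.max(2)<50; s=blob(b,(255,215,300,245)); P=world('top',d)[s[0]]; print('sleeve',s[1:],ax(P),np.median(P,0), onz('top',*s[2],.109))
"
```

```text
t 10.775 grasp [ 0.4214 -0.1429  0.1521] yaw -43.24 q [-0.31  0.24  0.62  2.15 -0.19  0.81 -0.33] F [ 0.6 -0.4 -0.5] w 0.053
shift [0.0013 0.0016 0.0021] turn [-0.04  0.11 34.26]
rim 1294 (array([0.49412515, 0.12537592]), array([179.53469849, 125.64146423]), 77.13764190673828)
sleeve (array([274, 225,   5,  11,  32], dtype=int32), array([276.0625, 229.9375])) (array([0.49299673, 0.12421849]), array([ 6.55215645, 26.25384903]), 77.0063705444336) [0.49326314 0.12446713 0.10805072] [0.49313557 0.12435026 0.109     ]
```

View pics/h4.png

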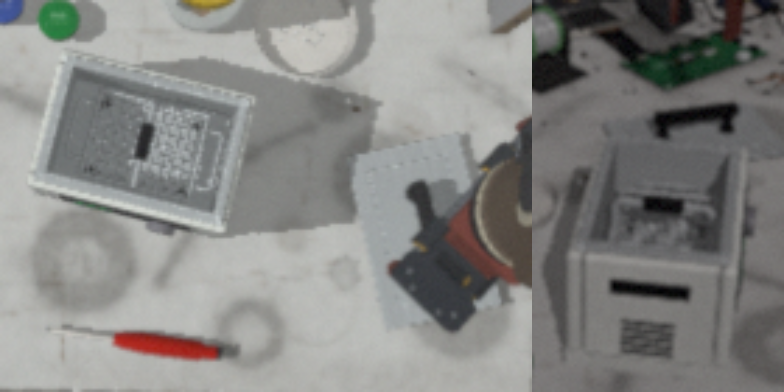

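The basket stands centred in the tank (crop 145,140) and agrees with forward kinematics to under 1 mm. The lid still lies on the bench. Now I finish turning and grip its handle.

Request:
{"op": "arm_command", "data": {"moves": [[[0.0013,0.0016,0],[0,0,10],-0.2],[[0.0013,0.0016,0],[0,0,20],-0.2],[[0.0013,0.0016,0.01],[0,0,30],-0.2],[[0.0013,0.0016,0.02],[0,0,34.3],-0.2],[[0.0013,0.0016,0.04],[0,0,34.3],-0.2],[[0.0013,0.0016,0.065],[0,0,34.3],-0.2],[[0.0013,0.0016,0.09],[0,0,34.3],-0.2],[[0.0013,0.0016,0.105],[0,0,34.3],-0.2],[[0.0013,0.0016,0.114],[0,0,34.3],-0.2],[[0.0013,0.0016,0.114],[0,0,34.3],-0.2]]}}

```text
clock: 12.12
position: [0.4242, -0.1432, 0.1004]
tcp_rot: [-0.0, 0.994, 0.112, -0.0]
force: [0.1, 0.7, 0.8]
width: 0.0528
finger_force: 0.0
```

Request:
{"op": "arm_command", "data": {"moves": [[[0,0,0],[0,0,0],0.2],[[0,0,0],[0,0,0],0.45],[[0,0,0],[0,0,0],0.7],[[0,0,0],[0,0,0],1],[[0,0,0],[0,0,0],1],[[0,0,0],[0,0,0],1],[[0,0,0],[0,0,0],1],[[0,0,0],[0,0,0],1]], "grip_force": 45}}

```text
clock: 13.12
position: [0.4245, -0.1431, 0.1008]
tcp_rot: [-0.0, 0.994, 0.111, 0.0]
force: [-0.3, 0.2, 4.9]
width: 0.0147
finger_force: 45.0
```

```bash
python3 -c "
from h import *
go(.4236,-.143,.037,-77.5)"
```

```text
t 13.125 grasp [ 0.4245 -0.1431  0.0398] yaw -77.2 q [-0.24  0.48  0.57  2.22 -0.49  0.56 -0.65] F [-0.3  0.2  4.9] w 0.0147
shift [-0.0009 -0.0003  0.0028] turn [-0.   -0.02  0.3 ]
```

Request:
{"op": "arm_command", "data": {"moves": [[[0,0,-0.004],[0,0,0],1],[[0,0,-0.012],[0,0,0],1],[[0,0,-0.025],[0,0,0],1],[[0,0,-0.045],[0,0,0],1],[[0,0,-0.065],[0,0,0],1],[[0,0,-0.085],[0,0,0],1],[[0,0,-0.105],[0,0,0],1],[[0,0,-0.125],[0,0,0],1],[[0,0,-0.145],[0,0,0],1],[[0,0,-0.155],[0,0,0],1],[[0,0,-0.155],[0,0,0],1]]}}

```text
clock: 14.5
position: [0.4245, -0.143, 0.2562]
tcp_rot: [-0.0, 0.994, 0.112, 0.001]
force: [0.2, -0.3, -2.7]
width: 0.0145
finger_force: 45.0
```

```bash
python3 -c "
from h import *
go(.4939,.1265,.195,-12.9)
p,d=camera('top'); q,e=camera('side')
cv2.imwrite('pics/h5.png',np.hstack([cv2.resize(p[180:320,300:440,::-1],None,fx=2.8,fy=2.8),cv2.resize(q[90:230,250:390,::-1],None,fx=2.8,fy=2.8)]))
np.savez('h5.npz',p=p,d=d,q=q,e=e)
for n,D in(('top',d),('side',e)):
    W=world(n,D); m=(W[...,2]>.14)&(W[...,2]<.18)&(W[...,1]<-.03)&(W[...,1]>-.3)&(W[...,0]<.6)&(W[...,0]>.3); P=W[m]; print(n,len(P),ax(P)); A=np.c_[P[:,:2],np.ones(len(P))]; 
    for _ in range(6):
        c=np.linalg.lstsq(A,P[:,2],rcond=None)[0]; k=abs(A@c-P[:,2])<.004; 
        if k.sum()>100: A,P=A[k],P[k]
    print(len(P),c)
"
```

```text
t 14.5 grasp [ 0.4246 -0.143   0.1952] yaw -77.18 q [-0.48  0.19  0.8   2.1  -0.17  0.91 -0.93] F [ 0.2 -0.3 -2.7] w 0.0145
shift [ 0.1274 -0.2474  0.0005] turn [ 4.000e-02 -9.000e-02 -6.428e+01]
top 1880 (array([ 0.42475751, -0.14313254]), array([167.96754456, 114.47708893]), 12.202454566955566)
1808 [0.00101096 0.00121623 0.1675134 ]
side 1005 (array([ 0.42507874, -0.14090131]), array([170.07543945, 117.73094177]), 13.039813041687012)
899 [-0.00077436 -0.00766179  0.16428963]
```

View pics/h5.png

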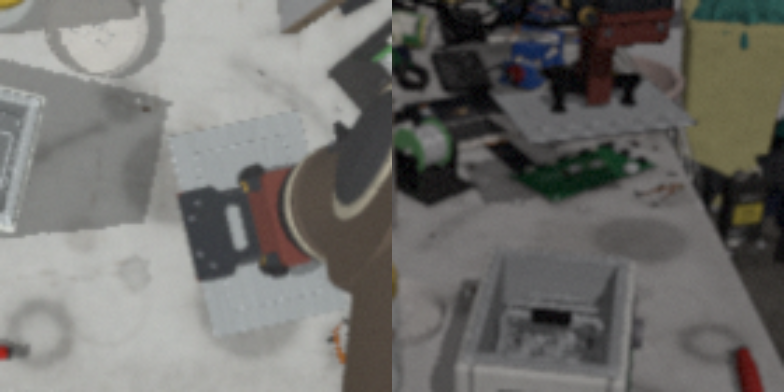

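The lid hangs level, centred in the hand (camera 0.4248, -0.1431 against grasp 0.4246, -0.1430). I'll carry it over the tank.

Request:
{"op": "arm_command", "data": {"moves": [[[0.006,-0.012,0],[0,0,-3],1],[[0.02,-0.037,0],[0,0,-9],1],[[0.036,-0.07,0],[0,0,-18],1],[[0.053,-0.103,0],[0,0,-27],1],[[0.07,-0.136,0],[0,0,-36],1],[[0.087,-0.17,0],[0,0,-45],1],[[0.104,-0.203,0],[0,0,-54],1],[[0.118,-0.23,0],[0,0,-61],1],[[0.125,-0.243,0],[0,0,-63.5],1],[[0.1273,-0.247,0],[0,0,-64.3],1],[[0.1273,-0.247,0],[0,0,-64.3],1],[[0.1273,-0.247,0],[0,0,-64.3],1]]}}

```text
clock: 16.1
position: [0.4936, 0.1249, 0.2557]
tcp_rot: [0.0, 0.783, 0.622, -0.0]
force: [-0.4, -0.8, -3.1]
width: 0.0146
finger_force: 45.0
```

```bash
python3 -c "
from h import *
go(.4938,.126,.150,-12.9)
p,d=camera('top'); q,e=camera('side')
np.savez('h6.npz',p=p,d=d,q=q,e=e)
for n,D in(('top',d),('side',e)):
    W=world(n,D); m=(W[...,2]>.155)&(W[...,2]<.175)&(W[...,1]<.24)&(W[...,1]>0)&(W[...,0]<.62)&(W[...,0]>.38); P=W[m]; print(n,len(P),ax(P),np.median(P[:,2]))
"
```

```text
t 16.1 grasp [0.4936 0.1249 0.1947] yaw -13.02 q [-0.71  0.27  0.44  1.95 -0.14  0.95 -0.42] F [-0.4 -0.8 -3.1] w 0.0146
shift [ 0.0011 -0.0001  0.0447] turn [-0.    0.01 -0.12]
top 381 (array([0.48724771, 0.18658281]), array([46.53318024, 71.42357635]), 77.38150024414062) 0.16688355566883975
side 1819 (array([0.49492883, 0.12608492]), array([170.73799133, 112.23319244]), 77.09523010253906) 0.1650864963096322
```

```bash
python3 -c "
from h import *
S=np.load('side0.npz');W=world('side',S['d']);a=np.radians(77.14);y=np.array([np.cos(a),np.sin(a)]);x=np.array([y[1],-y[0]])
for D,z0,z1 in((S['d'],.1,.13),(np.load('h4.npz')['e'],.1,.13),(np.load('h6.npz')['e'],.15,.18)):
    W=world('side',D);m=(W[...,2]>z0)&(W[...,2]<z1);m=blob(m.astype(np.uint8),(255,130,355,255))[0];P=W[m];r=P[:,:2]-[.4938,.1256]
    print(m.sum(),np.percentile(r@x,[.5,99.5]),np.percentile(r@y,[.5,99.5]),np.percentile(P[:,2],[5,50,95]), ax(P)[0])
"
```

```text
1385 [-0.06163669  0.0612538 ] [-0.08034511  0.09467063] [0.10166149 0.11005999 0.11435023] [0.49482172 0.12990454]
1380 [-0.06163171  0.06118548] [-0.08045043  0.09443317] [0.10183116 0.11011246 0.11440877] [0.49511932 0.1312151 ]
1858 [-0.05470163  0.05626983] [-0.0819206   0.08501221] [0.1634218  0.16509921 0.16696708] [0.49492883 0.12608492]
```

Request:
{"op": "arm_command", "data": {"moves": [[[0.0007,0,0.004],[0,0,-0.1],1],[[0.0007,0,0.011],[0,0,-0.1],1],[[0.0007,0,0.019],[0,0,-0.1],1],[[0.0007,0,0.026],[0,0,-0.1],1],[[0.0007,0,0.031],[0,0,-0.1],1],[[0.0007,0,0.034],[0,0,-0.1],1],[[0.0007,0,0.034],[0,0,-0.1],1]]}}

```text
clock: 17.08
position: [0.4939, 0.1266, 0.2215]
tcp_rot: [-0.0, 0.782, 0.624, -0.0]
force: [-0.1, -0.3, -2.6]
width: 0.0149
finger_force: 45.0
```

```bash
python3 -c "
from h import *
go(.4938,.1256,.1468,-12.9)
q,e=camera('side')
cv2.imwrite('pics/h7.png',cv2.resize(q[150:240,255:355,::-1],None,fx=6,fy=6,interpolation=2))
"
```

```text
t 17.075 grasp [0.4939 0.1266 0.1605] yaw -12.8 q [-0.7   0.32  0.43  1.99 -0.17  0.87 -0.4 ] F [-0.1 -0.3 -2.6] w 0.0149
shift [-0.001   0.0001  0.0137] turn [-0.01  0.01  0.1 ]
```

View pics/h7.png

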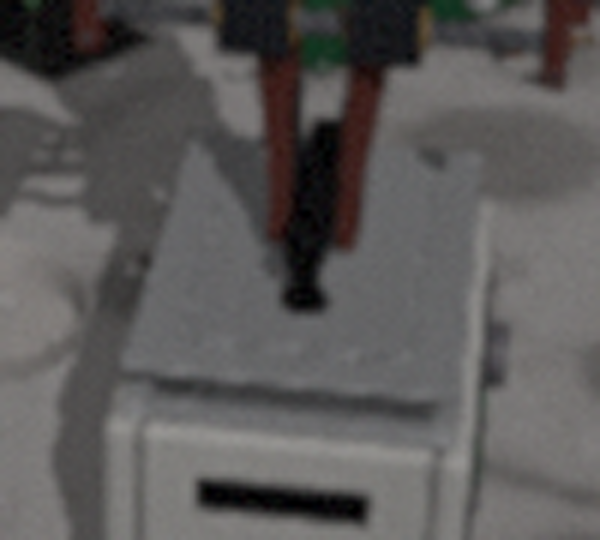

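The lid sits over the rim with even margins (front edge 125 to 450 in the crop, cleaner 110 to 470). I'll trim y by 0.8 mm and lower slowly.

Request:
{"op": "arm_command", "data": {"moves": [[[-0.0008,0,0.001],[0,0,0],1],[[-0.0008,0,0.003],[0,0,0],1],[[-0.0008,0,0.005],[0,0,0],1],[[-0.0008,0,0.007],[0,0,0],1],[[-0.0008,0,0.009],[0,0,0],1],[[-0.0008,0,0.009],[0,0,0],1]]}}

```text
clock: 17.88
position: [0.4937, 0.1259, 0.2124]
tcp_rot: [-0.0, 0.782, 0.624, -0.0]
force: [-0.6, 0.2, -2.1]
width: 0.0148
finger_force: 45.0
```

Request:
{"op": "arm_command", "data": {"moves": [[[0,0,0.002],[0,0,0],1],[[0,0,0.003],[0,0,0],1],[[0,0,0.004],[0,0,0],1],[[0,0,0.005],[0,0,0],1],[[0,0,0.005],[0,0,0],1]]}}

```text
clock: 18.5
position: [0.4937, 0.1259, 0.2078]
tcp_rot: [-0.0, 0.782, 0.624, 0.0]
force: [-1.1, 0.3, 0.3]
width: 0.015
finger_force: 45.0
```

Request:
{"op": "arm_command", "data": {"moves": [[[0,0,0.0007],[0,0,0],1],[[0,0,0.0007],[0,0,0],1],[[0,0,0.0007],[0,0,0],0.6],[[0,0,0.0007],[0,0,0],0.4],[[0,0,0.0007],[0,0,0],0.1],[[0,0,0.0007],[0,0,0],0.1],[[0,0,0.0007],[0,0,0],0.1],[[0,0,-0.03],[0,0,0],0.1],[[0,0,-0.07],[0,0,0],0.1],[[0,0,-0.1],[0,0,0],0.1],[[0,-0.06,-0.1],[0,0,0],0.1],[[0,-0.12,-0.1],[0,0,0],0.1]]}}

```text
clock: 20.0
position: [0.3756, 0.1526, 0.3077]
tcp_rot: [0.0, 0.782, 0.623, 0.0]
force: [-0.3, 0.8, -0.1]
width: 0.0399
finger_force: 0.0
```

Request:
{"op": "arm_command", "data": {"moves": [[[0.06,0,0],[0,0,0],0.1],[[0.12,0,0],[0,0,0],0.1],[[0.18,0,0],[0,0,0],0.1],[[0.24,0,0],[0,0,0],0.1],[[0.26,0,0],[0,0,0],0.1],[[0.26,0,0],[0,0,0],0.1]]}}

```text
clock: 20.75
position: [0.4339, 0.4072, 0.3067]
tcp_rot: [0.0, 0.781, 0.625, -0.001]
force: [0.6, -0.1, -0.4]
width: 0.0397
finger_force: 0.0
```

```bash
python3 -c "
from h import *
print(status.get_obs()['position'])
p,d=camera('top'); q,e=camera('side')
cv2.imwrite('pics/h8.png',np.hstack([cv2.resize(p[180:280,220:330,::-1],None,fx=3.6,fy=3.6,interpolation=2),cv2.resize(q[150:250,255:355,::-1],None,fx=3.6,fy=3.6,interpolation=2)]))
W=world('top',d); m=(W[...,2]>.116)&(W[...,2]<.125); m=blob(m.astype(np.uint8),(225,190,325,275))[0]; P=W[m]; print(len(P),ax(P),np.median(P[:,2]))
A=np.c_[P[:,:2]-[.494,.1255],np.ones(len(P))]; print(np.linalg.lstsq(A,P[:,2],rcond=None)[0])
"
```

```text
[0.43392673 0.40721075 0.30673626]
2823 (array([0.49423355, 0.12364317]), array([170.595047  , 114.70684052]), 77.23975372314453) 0.11945079706394078
[0.00080788 0.00096767 0.11955169]
```

View pics/h8.png

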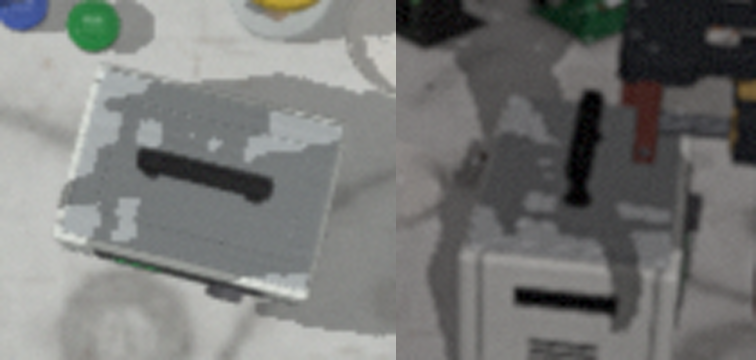

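The final view shows the lid flat on the rim: plate top at 119.5 mm, tilt about 0.001 rad, aligned at 77.2° against the cleaner's 77.1°. The arm is clear, so I'm handing the job in.

```bash
python3 -c "
from cell import close_job
print(close_job())"
```

```text
the job is handed in; nothing more can be done
None
```

The basket is standing in the tank with the lid seated level on the rim (tilt about 0.001 rad), the arm is clear, and the job was handed in at about 21 s; the hand-in returned no verdict.

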